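Click in the light and the stiff push switch

TASK

Set the three push switches on the desk for the lamp soak test; they differ in how hard they push back, and each stays down once it has clicked. First press down the light one, with the slim round cap, until it clicks; then press down the stiff one, with the broad mushroom cap, until it clicks. Leave the medium one, with the square cap, up.

Things in the scene. Friction and masses are not known exactly. Their poses are not given: they have to be found in the camera images.
- slim_top (a point): Light switch: slim round black cap, 20 mm across, flat top 76 mm above the desk when up, 68 when down. In the middle of a grey box 66 x 66 x 48 mm fixed to the desk (steel ring on its cover to 51 mm); the boxes stand in any order. Origin: centre of the cap's top; z up, x and y along the box's sides. Resists with up to 4 N for 5 mm, then clicks and goes down by itself to a firm stop at 8 mm; stays down.
- square_top (a point): Medium switch: square black cap, 30 x 30 mm, flat top 73 mm above the desk when up, 65 when down. In the middle of a grey box 66 x 66 x 48 mm fixed to the desk (steel ring on its cover to 51 mm); the boxes stand in any order. Origin: centre of the cap's top; z up, x and y along the box's sides. Resists with up to 7 N for 5 mm, then clicks and goes down by itself to a firm stop at 8 mm; stays down.
- mushroom_top (a point): Stiff switch: broad black mushroom cap, 44 mm across, 20 mm flat in the middle, top 76 mm above the desk when up, 68 when down. In the middle of a grey box 66 x 66 x 48 mm fixed to the desk (steel ring on its cover to 51 mm); the boxes stand in any order. Origin: centre of the cap's top; z up, x and y along the box's sides. Resists with up to 11 N for 5 mm, then clicks and goes down by itself to a firm stop at 8 mm; stays down.

How it is judged:
By the outcome, as a careful person would: the job done as asked, in the order asked, and still so for the second after the job is handed in, with the robot touching nothing.
It also fails if it takes over 38 s, if anything falls off the work surface, if the arm or the gripper's body presses on something with over 40 N, if the wrist force passes 120 N, or if a joint passes its speed limit or range.

ROBOT

A 6-joint arm with a two-finger parallel gripper is mounted at the origin on a cart in front of the work surface, level with it; the furniture and walls round the work are solid. World frame = base frame: x ahead of the robot, y to its left, z up, the work surface at z = 0. Lengths are in m, angles in rad, forces in N, time in s.
With the tool pointing down it reaches from about 0.275 to 0.875 m from the base axis. Payload 12.5 kg.
Tool frame: the origin (TCP) lies on the centre line of the jaws, within the pads' length; the fingertips stand r.finger_overhang ahead of it and the grasp point (between the pads) lies 3 mm ahead of it (r.finger_overhang is the distance from the TCP to the fingertips, in m); z points along the fingers, y is the line along which they close (so a half turn about z gives the same grasp; the last joint's range is limited). The gripper opens to 85 mm and grips with 20 to 120 N. Pads are 22 mm wide; open, the fingers measure 114 mm over their backs; the gripper's body (76 mm by 85 mm) begins 54 mm behind the grasp point. The pads swing forward as they close: fully open they stand 13 mm farther back than shut.
Start: joints at [1.131, 0.351, 1.652, -0, 1.139, -0.085], TCP at [0.191, 0.516, 0.253] pointing down, gripper open.
Joint ranges: [-2.75, 2.75], [-0.79, 2.1], [0.01, 2.65], [-1.57, 4.71], [0.07, 3.14], [-2.87, 2.87]. Speed limits (rad/s): [2.22, 2.22, 2.79, 3.14, 3.14, 3.14].

INTERFACE

Orientations are given as a unit quaternion [x, y, z, w].
In Python, from cell import r, optics gives the robot as it stands. The module is installed in compiled form; this text tells all that it offers. Calls block until the motion is done:
- r.move_to(position, orientation): joint-space move of the TCP to a pose.
- r.move_linear(position, rot=None, vel=0.15): straight line of the TCP; rot=None keeps the orientation; vel is the mean speed in m/s.
- r.set_joints(angles): joint-space move.
- r.set_gripper(opening, squeeze=None): opening from 0.0 (shut) to 1.0 (fully open); squeeze is the grip in N (None keeps the last); returns when the fingers have stopped.
- r.sleep(seconds).
- r.inverse_kinematics(position, orientation): joint angles nearest the present ones, or None.
- optics.get_image(name): name is "scene" or "top" or "wrist"; returns a dict with "pixels" (480x640x3 uint8, red, green, blue), "depth" (480x640 float32, m along the optical axis (not along the pixel's ray), 0 where there is no reading), "fx", "fy", "cx", "cy" (pixels), "camera_from_world" (4x4, takes a point from world to camera coordinates); the wrist camera has in their place "mount" (4x4, takes a point from camera to tool coordinates, whose origin is the TCP and whose axes are the flange's). Camera axes: x right, y down, z forward; pixel columns grow to the right and rows downward; lengths in m; the calibration is good to about 2 mm. The wrist camera is an equidistant fisheye: a pixel r from the principal point sees the ray r / f radians off the axis. A picture is of the moment at which its call begins: read the wrist's pose just before it.
A pose or a line that the arm cannot do raises r.PlanningError and nothing moves.
- r.hand_in(): hands the job in; it is judged then, once.
Readings, each from a call of its own:
- r.current_t(): time.
- r.current_q(): joint angles.
- r.current_qvel(): joint speeds.
- r.current_effort(): joint torques, N m.
- r.current_tool_pos(): TCP position.
- r.current_ee_rot(): TCP orientation.
- r.current_contact_force(): force on the tool from outside, world axes, zero at the start.
- r.current_torque(): the same for the moment, N m.
- r.current_opening(): opening from 0.0 (shut) to 1.0 (fully open).
- r.current_finger_force(): force on a finger pad.
Only numpy, scipy, OpenCV 4.12 (cv2) and the standard library are available. Lean on these libraries where they do the work, as an engineer would, in place of code of your own. Each camera call takes 0.05 s, during which the arm holds its last target. There are 200 camera calls.

## Working session

There is one attempt and no reset: what is moved stays moved. The work goes in short steps, each a Python script; the robot and the scene stay as the last script left them, time stands still between calls to the robot, and variables do not carry over. Pictures are saved under pics/ and viewed, at most 10 in all, crops included, and the job is handed in when it is done.

```bash
mkdir -p pics
python3 - <<'E'
from cell import r, optics
import cv2, numpy as np
for n in ("top","scene"):
    d=optics.get_image(n); cv2.imwrite(f"pics/{n}0.png",d["pixels"][:,:,::-1]); np.savez(f"{n}0.npz",**d)
    print(n,d["fx"],d["cx"],d["cy"],d["camera_from_world"].round(3).tolist())
print(r.finger_overhang,r.current_t(),r.current_ee_rot(),r.current_opening())
E
```

```text
top 583.5225977940078 315.5040777223223 238.81397199061763 [[0.004, -1.0, -0.023, -0.164], [-0.984, 0.0, -0.177, 0.508], [0.177, 0.023, -0.984, 0.873], [0.0, 0.0, 0.0, 1.0]]
scene 515.04998701061 318.49658310530384 243.175377695406 [[0.778, -0.628, -0.022, -0.525], [-0.38, -0.442, -0.813, 0.214], [0.501, 0.64, -0.582, 0.761], [0.0, 0.0, 0.0, 1.0]]
0.022 0.1 [ 1.76481247e-01  9.84303876e-01 -4.82400873e-04 -1.26239985e-04] 0.9998892932351374
```

View pics/top0.png

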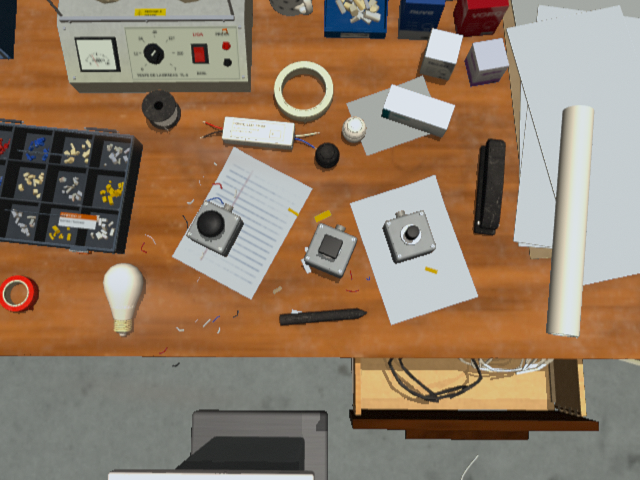

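View pics/scene0.png

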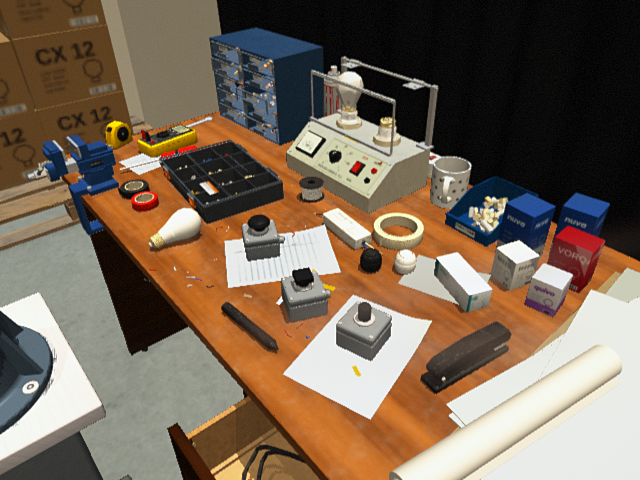

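The top view shows the mushroom cap at (210,224), the square one at (331,246) and the slim one at (411,234). The scene view confirms this order, all standing up with nothing close above them.

Run:
```python
import numpy as np, cv2
for n,seeds in (("top",dict(mush=(210,224),sq=(331,246),slim=(411,234))),("scene",dict(mush=(259,221),sq=(303,275),slim=(364,310)))):
    d=np.load(n+"0.npz"); M=d["camera_from_world"]; D=d["depth"]
    v,u=np.mgrid[:480,:640]
    P=np.stack([(u-d["cx"])/d["fx"]*D,(v-d["cy"])/d["fy"]*D,D],-1)
    W=(P-M[:3,3])@M[:3,:3]
    for k,(a,b) in seeds.items():
        ztop=.073 if k=="sq" else .076
        m=(np.hypot(u-a,v-b)<28)&(D>0)&(W[...,2]>ztop-.008)&(W[...,2]<.09)&(d["pixels"].max(-1)<90)
        w=W[m]; (cx,cy),rad=cv2.minEnclosingCircle(np.c_[u[m],v[m]].astype(np.float32))
        # ray of the top-face centre onto its plane
        ray=M[:3,:3].T@np.array([(u[m].mean()-d["cx"])/d["fx"],(v[m].mean()-d["cy"])/d["fy"],1]); o=-M[:3,:3].T@M[:3,3]
        print(n,k,m.sum(),w.mean(0).round(4),np.percentile(w[:,2],[10,50,95]).round(4),np.ptp(w[:,:2],axis=0).round(3),"ray",(o+ray*(ztop-o[2])/ray[2]).round(4)[:2])
```

```text
top mush 559 [ 0.5267 -0.0018  0.0742] [0.0705 0.0746 0.0781] [0.041 0.041] ray [ 0.5264 -0.0022]
top sq 375 [ 0.4913 -0.1855  0.0731] [0.0709 0.0731 0.0758] [0.035 0.036] ray [ 0.4913 -0.1856]
top slim 125 [ 0.5132 -0.3097  0.0757] [0.0734 0.0759 0.0784] [0.018 0.018] ray [ 0.5131 -0.3097]
scene mush 227 [ 0.5245 -0.0073  0.0734] [0.0692 0.074  0.0771] [0.043 0.039] ray [ 0.5224 -0.0109]
scene sq 274 [ 0.4894 -0.1902  0.0719] [0.0678 0.0726 0.0744] [0.035 0.036] ray [ 0.4885 -0.1914]
scene slim 125 [ 0.5115 -0.3139  0.0746] [0.0699 0.0755 0.0777] [0.018 0.017] ray [ 0.5105 -0.3149]
```

```bash
cat > h.py <<'E'
from cell import r, optics
import numpy as np
Q=[0,1,0,0]
def press(x,y,top,firm):
    """Lower shut fingertips on the cap in 1 mm steps until the firm stop pushes back, then lift."""
    o=r.finger_overhang
    r.move_linear([x,y,top+.006+o],vel=.1)
    f0=r.current_contact_force()[2]
    for k in range(5,-13,-1):
        r.move_linear([x,y,top+k*.001+o],vel=.02)
        z=r.current_tool_pos()[2]-o-top; f=r.current_contact_force()[2]-f0
        print(k,"z %.1f mm F %.1f"%(z*1000,f))
        if z<-.0065 and f>firm: break
        if f>35: print("too hard"); break
    r.move_linear([x,y,top+.09+o],vel=.15)
    print("t",r.current_t())
E
python3 - <<'E'
from h import *
r.set_gripper(0.0); print(r.finger_overhang,r.current_t())
r.move_to([.513,-.310,.2],Q); print(r.current_t(),r.current_tool_pos())
press(.513,-.310,.076,6)
E
```

```text
0.022 0.8667
3.975 [ 0.51329358 -0.30944805  0.20004778]
5 z 5.3 mm F -0.0
4 z 4.0 mm F 1.7
3 z 2.9 mm F 0.8
2 z 1.9 mm F 1.0
1 z 0.9 mm F 0.4
0 z 0.1 mm F 2.0
-1 z -0.9 mm F 4.1
-2 z -2.0 mm F 4.0
-3 z -3.1 mm F 1.8
-4 z -4.3 mm F 1.1
-5 z -5.2 mm F 1.7
-6 z -6.1 mm F 0.6
-7 z -7.1 mm F -0.0
-8 z -7.9 mm F 1.9
-9 z -8.0 mm F 11.6
t 9.6417
```

Run:
```python
from h import *
import cv2
r.move_to([.526,-.003,.2],Q)
def z(a,b,R,n):
    d=optics.get_image("top"); M=d["camera_from_world"]; D=d["depth"]
    v,u=np.mgrid[:480,:640]; m=(np.hypot(u-a,v-b)<R)&(D>0)
    P=np.stack([(u-d["cx"])/d["fx"]*D,(v-d["cy"])/d["fy"]*D,D],-1)[m]
    W=(P-M[:3,3])@M[:3,:3]; print(n,"z",np.median(W[:,2]).round(4))
    cv2.imwrite(f"pics/{n}.png",d["pixels"][:,:,::-1])
z(411,234,4,"slim_after")
press(.526,-.003,.076,14)
r.move_to([.45,.35,.28],Q)
z(210,224,5,"mush_after"); z(331,246,6,"sq_after"); z(411,234,4,"slim_after2")
print(r.current_t())
```

```text
slim_after z 0.0682
5 z 5.3 mm F -0.4
4 z 4.0 mm F -0.7
3 z 2.9 mm F -0.2
2 z 1.9 mm F -0.4
1 z 0.9 mm F -0.3
0 z 0.1 mm F 1.7
-1 z -0.5 mm F 8.1
-2 z -1.5 mm F 8.5
-3 z -2.7 mm F 6.0
-4 z -4.0 mm F 2.9
-5 z -5.2 mm F -0.1
-6 z -6.1 mm F -1.6
-7 z -7.1 mm F -0.7
-8 z -7.9 mm F -0.1
-9 z -8.1 mm F 13.2
-10 z -8.2 mm F 24.1
t 16.7917
mush_after z 0.0682
sq_after z 0.0733
slim_after2 z 0.068
18.3333
```

View pics/slim_after2.png

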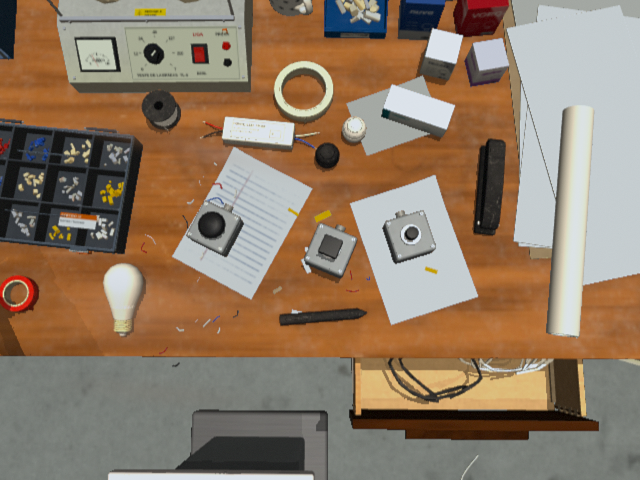

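The picture shows the mushroom cap at (210,224) and the slim cap at (411,234) both down, at a measured 68 mm. The square cap at (331,246) is still up at 73 mm, nothing else has moved, and the arm is clear.

```bash
python3 -c "
from cell import r
print(r.hand_in())"
```

```text
the job is handed in; nothing more can be done
None
```

The slim switch was pressed first and then the mushroom switch; both are down at 68 mm, the square one is still up at 73 mm, and the job was handed in at about 18 s with the arm clear.

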